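# Push an offcut past the sprung flap of the bench-edge scrap hopper

## Task

Clear the loose wooden offcut off the bench into the scrap hopper hung on its far edge: slide it in front of the hopper's mouth, point it end-on at it, and push it in past the sprung flap, keeping it moving in so that the flap stays held open, until it drops inside and the flap has sprung shut behind it. Leave the sanding block and the other tools where they lie.

Things in the scene. Friction and masses are not known exactly. Their poses are not given: they have to be found in the camera images.
- offcut_axes (a point): The offcut: a plain pale block of wood lying flat, 120 mm long (along this point's x), 44 mm wide (along its y), 32 mm high; about 0.25 kg; it slides on the table when pushed. The point is the centre of its underside; z up. It starts left or right of the hopper's mouth, with the sanding block on the other side.
- offcut: The same offcut and the same point, but this frame's x and y are turned by +20 degrees about z from the block's edges: use point offcut_axes for its direction.
- sanding_block: A darker, brownish cork sanding block, 110 x 64 x 29 mm, wider than the offcut: not to be moved (over 30 mm fails). Origin: centre of its underside.
- hopper: Scrap hopper: fixed plywood box hung on the table's far edge, open towards the robot, floor 200 mm below the table top, inside x 12 to 225 mm. Axes as the world's (+x into the mouth). Origin: mid-mouth, table-top level, front of the sill; the sill, 12 mm along x, is flush with the table, behind it the box drops away. Nothing of it stands nearer than x = 0.
- mouth (a point): Same point as the hopper's origin. The mouth is 100 mm wide, between two cheeks 10 mm thick whose front edges slope up and away from the robot, from (x 0, z 0) to (x 66, z 94) mm; the roof, top 101 mm over the table, runs from x 58 to 235 mm.
- flap (a joint): Opening angle of the flap, a steel plate 92 x 92 mm closing the mouth. It hangs from a pin along y at x 66, z 82 mm of the hopper and, shut (0 rad), slopes down towards the robot to just above the sill. Pushed low down it swings inwards and up, at most 2.0 rad; a spring shuts it, some 0.06 N m net at 0, 0.16 at 1 rad (under 2 N at its edge).
- flap_edge (a point): Middle of the flap's lower free edge; shut, 10 mm behind the hopper's origin and 8 mm above the table. A block pushed in end-on holds the flap open, tips over the sill once over half is past it, and falls in; the flap then shuts by itself. If the block hangs pinched between flap and sill, pressing the flap farther in lets it drop.
- screw_jar: Bystander: white screw jar with a yellow lid, 68 mm across, 90 mm tall, at the left. Origin under its centre.
- wax_tin: Bystander: round tin, 79 mm across, 35 mm tall, at the right. Origin under its centre.
- tape_measure: Bystander: yellow tape measure, 59 x 84 x 69 mm, at the left. Origin under its centre.

How it is judged (in metres and radians):
On the way, in this order (a step that is already met when the one before it is completed fails the run):
1. the offcut lies flat in front of the mouth, end-on to it: centred within 30 mm, turned no more than 0.35 rad from it (y of offcut in the frame of hopper between -0.03 and 0.03 m and x of offcut in the frame of hopper below -0.04 m and angle between the x axis of offcut_axes and the x axis of hopper, either way round below 0.35 rad and angle between offcut's own z axis and vertical below 0.15 rad), for 0.1 s.
2. the offcut, in the mouth, holds the flap open by more than 0.3 rad (y of offcut in the frame of hopper between -0.035 and 0.035 m and x of offcut in the frame of hopper between -0.05 and 0.12 m and height (world z) of offcut above -0.08 m and contact force between offcut and flap above 0.2 N and value of joint flap above 0.3 rad), for 0.1 s.
At the end, for the whole second after the job is handed in: The offcut is at rest inside the hopper, its origin at least 60 mm below the table top, and the flap is shut (under 0.1 rad) (x of offcut in the frame of hopper between 0 and 0.235 m and y of offcut in the frame of hopper between -0.055 and 0.055 m and z of offcut in the frame of hopper between -0.21 and -0.06 m and value of joint flap below 0.1 rad and linear speed of offcut below 0.03 m/s); the robot touches nothing.
It fails at once if a bystander (sanding block, jar, tin, tape measure) is moved by more than 30 mm (distance of any of sanding_block, screw_jar, wax_tin, tape_measure from where it was at the start of the episode above 0.03 m).
It also fails if it takes over 51 s, if anything falls off the work surface, if the arm or the gripper's body presses on something with over 40 N, if the wrist force passes 120 N, or if a joint passes its speed limit or range.

## Robot

A 7-joint arm with a two-finger parallel gripper is mounted at the origin on the work surface; the furniture and walls round the work are solid. World frame = base frame: x ahead of the robot, y to its left, z up, the work surface at z = 0. Lengths are in mm, angles in rad, forces in N, time in s.
With the tool pointing down it reaches from about 400 to 875 mm from the base axis. Payload 6.5 kg.
Tool frame: the origin (TCP) lies midway between the tips of the shut fingers; the grasp point (between the pads) lies 19 mm behind it; z points along the fingers, y is the line along which they close (so a half turn about z gives the same grasp; the last joint's range is limited). The gripper opens to 85 mm and grips with 20 to 120 N. Pads are 22 mm wide; open, the fingers measure 114 mm over their backs; the gripper's body (76 mm by 85 mm) begins 54 mm behind the grasp point. The pads swing forward as they close: fully open they stand 13 mm farther back than shut.
Start: joints at [1.047, 0.536, -0.004, 1.538, 0.003, 1.067, -0.071], TCP at [287.279, -583.062, 231.29] pointing down, gripper open.
Joint ranges: [-2.7, 2.7], [-0.37, 2.16], [-1.27, 1.26], [0.24, 2.4], [-1.31, 4.45], [0.19, 1.91], [-2.76, 2.76]. Speed limits (rad/s): [2.39, 2.39, 3.14, 3.14, 3.14, 3.14, 3.14].

## Interface

Orientations are given as a rotation vector (axis times angle).
In Python, from bench import bot, grab_frame, calibration, find_in gives the robot as it stands. The module is installed in compiled form; this text tells all that it offers.
- The arm moves only by the tool play_rows, never from a script. Its argument "rows" is a list that holds one entry, the list of rows, each a list of 5 numbers: the finger opening in mm, from 0 to 85.4, then the shift along the tool's x, y, z each as a share of 0.02 m, from -1 to 1, then the turn about the tool's z as a share of 0.15 rad, from -1 to 1. In form: [[[fingers, x, y, z, twist], ...]]. A call has 1 to 12 rows; each row shifts and turns the commanded pose from where the row before left it, along the tool's axes as they then stand; what a row does not reach is not made up. A row lasts 1/8 s, in which the tool goes at most 62.5 mm and 10.7 degrees, less where a joint would pass 70% of its speed; a pose out of reach is approached as far as the arm can. A call with a number of a shift or a turn outside -1 to 1 is refused whole. A call with a gripper value outside its range is refused whole. The fingers move at their own pace and stop on an object; the grip force is fixed at half the most. Time passes only in rows, so rows that do not move let the fingers close. It gives the time, the measured TCP pose, the force, the opening and the grip force at its end, in the units of the state.
- bot.read_state(): the state, without advancing time (a new reading comes with each control period).
- grab_frame(name): name is "scene" or "top"; returns the picture (420x560x3 uint8, red, green, blue); there is no depth.
- calibration(name): a dict with "camera_matrix" (3x3 intrinsics, pixels), "rvec" (rotation vector, rad) and "tvec" (3), from world to camera coordinates, as OpenCV has them. Camera axes: x right, y down, z forward; pixel columns grow to the right and rows downward; lengths in mm; the calibration is good to about 2 mm. A picture is of the moment at which its call begins. calibration takes no time and is no camera call.
- bot.job_done(): hands the job in; it is judged then, once.
Trained networks look in the newest picture that a camera, given by its name, has taken for a name from the list of things; names that differ only in an ending like _2 or _b are one class to them, and where a whole thing is asked for, a point or a joint stands for the part that bears it (a point fixed in the world has none). Each returns a list of dicts, best first, with "p" (0 to 1); they miss things now and then, are a little off and sometimes report something else, mostly with a low value. They report only what shows in the picture. A call takes as long as a camera call.
- find_in(camera, label): "at" ([x, y, z] in mm, in world coordinates, good to about 4 mm: the middle of the surface that is visible of it).
The state is a dict: "clock": time; "joint_pos": joint angles; "qvel": joint speeds; "effort": joint torques, N m; "tool_pos": TCP position; "orientation": TCP orientation; "force": force on the tool from outside, world axes, zero at the start; "wrist_torque": the same for the moment, N m; "grip_width": finger opening in mm; "grasp_force": force on a finger pad.
Only numpy, scipy, OpenCV 4.12 (cv2) and the standard library are available. Lean on these libraries where they do the work, as an engineer would, in place of code of your own. Each camera call takes 0.05 s, during which the arm holds its last target. There are 200 camera calls.

## Working session

There is one attempt and no reset: what is moved stays moved. The work goes in short steps, Python scripts to look and compute and a tool call to move; the robot and the scene stay as the last step left them, time stands still between calls to the robot, and variables do not carry over. Pictures are saved under pics/ and viewed, at most 10 in all, crops included, and the job is handed in when it is done.

Besides the shell and the picture viewer there is one more tool, called by a JSON object that holds its "op" and its "data", one argument or row to a line. play_rows: Moves the arm, as the interface text tells. Its arguments: {"type":"object","properties":{"rows":{"type":"array","items":{"type":"array","items":{"type":"array","items":{"type":"number"}}}}},"required":["rows"]}

```bash
mkdir -p pics
cat > h.py <<'E'
import numpy as np, cv2
from bench import bot, grab_frame, calibration, find_in
def px2w(cam,u,v,z):
    c=calibration(cam);K=np.array(c["camera_matrix"]);R=cv2.Rodrigues(np.array(c["rvec"],float))[0];t=np.array(c["tvec"],float).ravel()
    d=R.T@np.linalg.inv(K)@np.array([u,v,1.]);o=-R.T@t
    return o+d*(z-o[2])/d[2]
def save(cam,n):
    f=grab_frame(cam);cv2.imwrite(f"pics/{n}.png",f[:,:,::-1]);return f
E
python3 - <<'E'
from h import *
save("top","t0");save("scene","s0")
for l in ["offcut","sanding_block","hopper","flap","screw_jar","wax_tin","tape_measure"]:
    for c in ["top","scene"]:
        print(l,c,[(np.round(d["at"]).tolist(),round(d["p"],2)) for d in find_in(c,l)[:2]])
s=bot.read_state();print(s["clock"],s["tool_pos"],s["orientation"],cv2.Rodrigues(np.array(s["orientation"],float))[0].round(2).tolist(),s["grip_width"])
E
```

```text
offcut top [([430.0, -210.0, 28.0], 0.71)]
offcut scene [([416.0, -200.0, 29.0], 0.96)]
sanding_block top [([394.0, 247.0, 24.0], 0.67), ([565.0, 37.0, 46.0], 0.44)]
sanding_block scene [([378.0, 260.0, 27.0], 0.56)]
hopper top [([626.0, 28.0, 100.0], 0.63)]
hopper scene [([617.0, 73.0, 53.0], 0.86)]
flap top [([568.0, 32.0, 51.0], 0.92)]
flap scene [([567.0, 35.0, 48.0], 0.74)]
screw_jar top [([439.0, 424.0, 92.0], 0.73)]
screw_jar scene [([427.0, 442.0, 65.0], 0.69)]
wax_tin top [([450.0, -442.0, 26.0], 0.61), ([430.0, -210.0, 31.0], 0.51)]
wax_tin scene []
tape_measure top [([308.0, 408.0, 50.0], 0.84)]
tape_measure scene [([288.0, 429.0, 52.0], 0.85)]
0.8 [ 287.32382872 -583.07739154  231.32001753] [3.05953008e+00 7.12957690e-01 3.64629885e-05] [[0.9, 0.44, 0.0], [0.44, -0.9, -0.0], [0.0, 0.0, -1.0]] 85.39466266114246
```

View pics/t0.png

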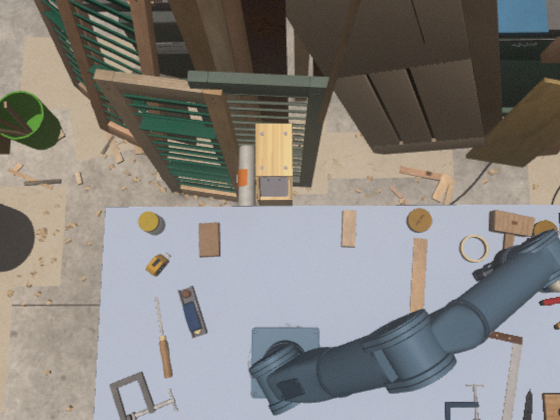

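View pics/s0.png

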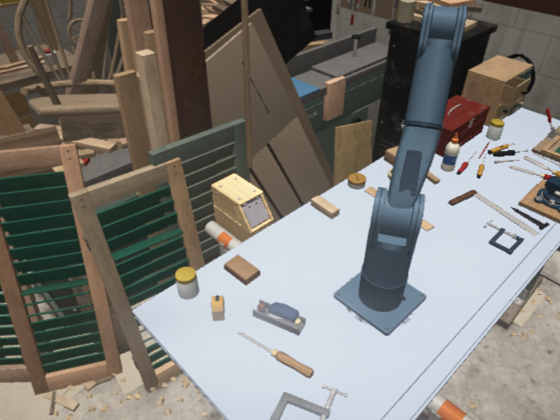

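The top view shows the offcut upright at about (349,229), the cork block at (209,240), and the hopper mouth at about (275,198). The scene view agrees. Next I'll measure the offcut's pose and the mouth.

Run:
```python
from h import *
f=cv2.imread("pics/t0.png");c=cv2.resize(f[110:260,225:375],None,fx=4,fy=4,interpolation=cv2.INTER_CUBIC);cv2.imwrite("pics/c0.png",c)
roi=f[200:258,325:375].astype(int)
m=((roi[:,:,2]-roi[:,:,0])>15).astype(np.uint8)
n,l,st,ce=cv2.connectedComponentsWithStats(m);k=1+np.argmax(st[1:,4]);print(st[k])
p=np.argwhere(l==k)[:,::-1]+[325,200]
W=np.array([px2w("top",u,v,32)[:2] for u,v in p]);r=cv2.minAreaRect(W.astype(np.float32));print(r)
for d in cv2.boxPoints(r): print(d.round())
```

```text
[ 16  10  15  37 508]
((428.85565185546875, -208.5587158203125), (45.58371353149414, 119.69728088378906), 88.60797882080078)
[ 368. -230.]
[ 488. -233.]
[ 489. -187.]
[ 370. -184.]
```

View pics/c0.png

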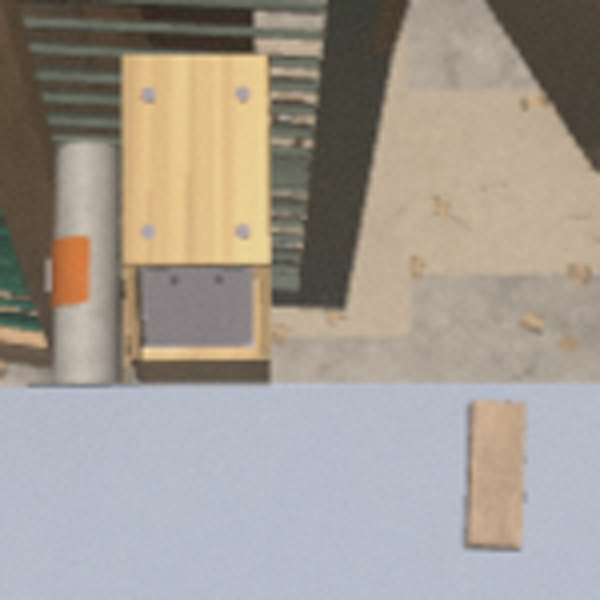

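Run:
```python
from h import *
def q(n,x,y,z): print(n,px2w("top",225+(x+.5)/4-.5,110+(y+.5)/4-.5,z).round(1))
q("roof FL",122,265,101);q("roof FR",270,265,101);q("roof BL",121,55,101);q("roof BR",270,55,101)
q("table edge",200,383,0);q("sill front L",134,360,0);q("sill front R",268,360,0);q("sill back",200,345,0)
q("flapTop L",140,268,82);q("flapTop R",255,266,82);q("fbL",146,347,8);q("fbR",254,347,8)
q("cheekR out",270,360,0);q("cheekL out",132,360,0)
```

```text
roof FL [588.6  92.7 101. ]
roof FR [587.9 -25.9 101. ]
roof BL [764.6  95.  101. ]
roof BR [763.8 -26.6 101. ]
table edge [511.   33.5   0. ]
sill front L [531.   89.4   0. ]
sill front R [530.5 -23.9   0. ]
sill back [543.7  33.6   0. ]
flapTop L [590.7  79.5  82. ]
flapTop R [591.9 -13.8  82. ]
fbL [540.5  78.8   8. ]
fbR [540.1 -12.2   8. ]
cheekR out [530.5 -25.6   0. ]
cheekL out [531.   91.1   0. ]
```

{"op": "play_rows", "data": {
  "rows": [
    [[85, 0, 0, 0, 1], [85, 0, 0, 0, 1], [85, 0, 0, 0, 1], [85, 0, 0, 0, 0.05], [85, 1, -1, 0, 0], [85, 1, -1, 0, 0], [85, 1, -1, 0, 0], [85, 1, -1, 0, 0], [85, 1, -1, 0, 0], [85, 0, -1, 0, 0], [85, 0, -1, 0, 0], [85, 0, -1, 0, 0]]
  ]
}}

```text
clock: 2.3
tool_pos: [387.3, -422.4, 231.4]
orientation: [3.141, 0.006, 0.0]
force: [-0.0, -0.0, -0.2]
grip_width: 84.9
grasp_force: 0.0
```

{"op": "play_rows", "data": {
  "rows": [
    [[85, 0, -1, 0, 0], [85, 0, -1, 0, 0], [85, 0, -1, 0, 0], [85, 0, -1, 0, 0], [85, 0, -1, 0, 0], [85, 0, -1, 0, 0], [85, 0, -1, 0, 0], [85, 0, -1, 0, 0], [85, 0, -1, 0, 0], [85, 0, -1, 0, 0], [85, 0, -0.75, 0, 0], [85, 0, 0, 0, 0]]
  ]
}}

```text
clock: 3.8
tool_pos: [387.2, -207.0, 231.3]
orientation: [-3.142, -0.004, -0.0]
force: [0.6, -0.7, -0.3]
grip_width: 85.1
grasp_force: 0.0
```

{"op": "play_rows", "data": {
  "rows": [
    [[85, 0, 0, 1, 0], [85, 0, 0, 1, 0], [85, 0, 0, 1, 0], [85, 0, 0, 1, 0], [85, 0, 0, 1, 0], [85, 0, 0, 1, 0], [85, 0, 0, 1, 0], [85, 0, 0, 1, 0], [85, 0, 0, 1, 0], [85, 0, 0, 1, 0], [85, 0, 0, 1, 0], [85, 0, 0, 0.2, 0]]
  ]
}}

```text
clock: 5.3
tool_pos: [386.5, -208.5, 6.3]
orientation: [-3.141, 0.001, 0.003]
force: [0.1, 1.0, 0.3]
grip_width: 85.1
grasp_force: 0.0
```

{"op": "play_rows", "data": {
  "rows": [
    [[30, 0, 0, 0, 0], [30, 0, 0, 0, 0], [30, 0, 0, 0, 0], [30, 0, 0, 0, 0], [30, 0, 0, 0, 0], [30, 0, 0, 0, 0], [30, 0, 0, 0, 0]]
  ]
}}

```text
clock: 6.18
tool_pos: [387.7, -208.5, 8.3]
orientation: [3.141, -0.001, 0.002]
force: [-1.1, -0.1, 7.8]
grip_width: 43.0
grasp_force: 59.7
```

{"op": "play_rows", "data": {
  "rows": [
    [[30, 0, 0, -0.2, 0], [30, 0.6, -0.2, 0, 0], [30, 0.6, -1, 0, 0], [30, 0, -1, 0, 0], [30, 0, -1, 0, 0], [30, 0, -1, 0, 0], [30, 0, -1, 0, 0], [30, 0, -1, 0, 0], [30, 0, -1, 0, 0], [30, 0, -1, 0, 0], [30, 0, -1, 0, 0], [30, 0, -1, 0, 0]]
  ]
}}

```text
clock: 7.68
tool_pos: [411.8, -2.5, 11.3]
orientation: [-3.141, -0.002, -0.001]
force: [0.3, 0.1, -2.9]
grip_width: 43.5
grasp_force: 60.5
```

{"op": "play_rows", "data": {
  "rows": [
    [[30, 0, -1, 0, 0], [30, 0, -1, 0, 0], [30, 0, -0.9, 0, 0], [30, 0, 0, 0, 0], [30, 0, 0, 0, 0]]
  ]
}}

```text
clock: 8.3
tool_pos: [411.2, 53.7, 11.2]
orientation: [3.141, 0.0, -0.0]
force: [0.6, -0.4, -2.3]
grip_width: 43.1
grasp_force: 60.9
```

Run:
```python
from h import *
f=save("top","t1");c=f[110:260,225:375,::-1];cv2.imwrite("pics/c1.png",cv2.resize(c,None,fx=4,fy=4,interpolation=cv2.INTER_CUBIC))
save("scene","s1")
print(find_in("scene","offcut")[:1],find_in("top","offcut")[:1])
f=cv2.imread("pics/s1.png");cv2.imwrite("pics/cs1.png",cv2.resize(f[150:290,190:350],None,fx=4,fy=4,interpolation=cv2.INTER_CUBIC))
```

```text
[{'at': [416.1, 62.3, 27.1], 'p': 0.49}] []
```

View pics/c1.png

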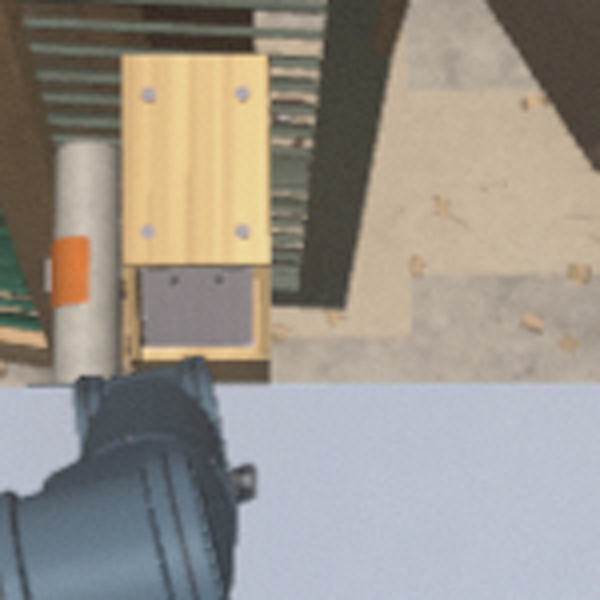

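View pics/cs1.png

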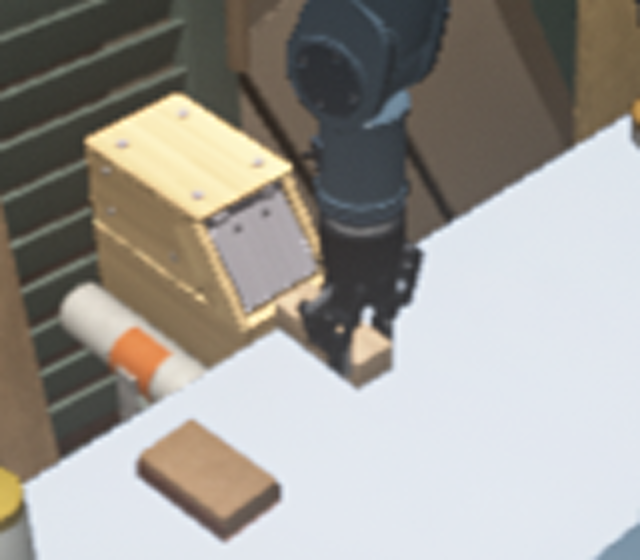

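I overshot the mouth by 20 mm (y 53.7 against 33.5). The block is held flat and end-on, so I'll go back 20 mm, pause, then push in.

{"op": "play_rows", "data": {
  "rows": [
    [[30, 0, 0.5, 0, 0], [30, 0, 0.5, 0, 0], [30, 0, 0, 0, 0], [30, 0, 0, 0, 0], [30, 0, 0, 0, 0]]
  ]
}}

```text
clock: 9.12
tool_pos: [411.1, 34.3, 11.3]
orientation: [-3.141, -0.001, -0.0]
force: [0.0, -0.1, -3.1]
grip_width: 43.1
grasp_force: 60.9
```

{"op": "play_rows", "data": {
  "rows": [
    [[30, 0.5, 0, 0, 0], [30, 0.5, 0, 0, 0], [30, 0.5, 0, 0, 0], [30, 0.5, 0, 0, 0], [30, 0.5, 0, 0, 0], [30, 0.5, 0, 0, 0]]
  ]
}}

```text
clock: 9.88
tool_pos: [471.5, 33.9, 11.2]
orientation: [3.142, 0.0, -0.001]
force: [-1.4, 0.0, -3.2]
grip_width: 42.7
grasp_force: 60.8
```

{"op": "play_rows", "data": {
  "rows": [
    [[30, 0.5, 0, 0, 0], [30, 0.5, 0, 0, 0], [30, 0.5, 0, 0, 0], [30, 0.5, 0, 0, 0], [30, 0.5, 0, 0, 0], [30, 0.25, 0, 0, 0], [30, 0, 0, 0, 0]]
  ]
}}

```text
clock: 10.75
tool_pos: [526.3, 34.0, 11.2]
orientation: [3.142, 0.0, 0.0]
force: [-2.6, 0.1, -3.8]
grip_width: 43.2
grasp_force: 60.5
```

Run:
```python
from h import *
save("scene","s2")
f=cv2.imread("pics/s2.png");cv2.imwrite("pics/cs2.png",cv2.resize(f[150:290,190:350],None,fx=4,fy=4,interpolation=cv2.INTER_CUBIC))
```

```text
(no output)
```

View pics/cs2.png

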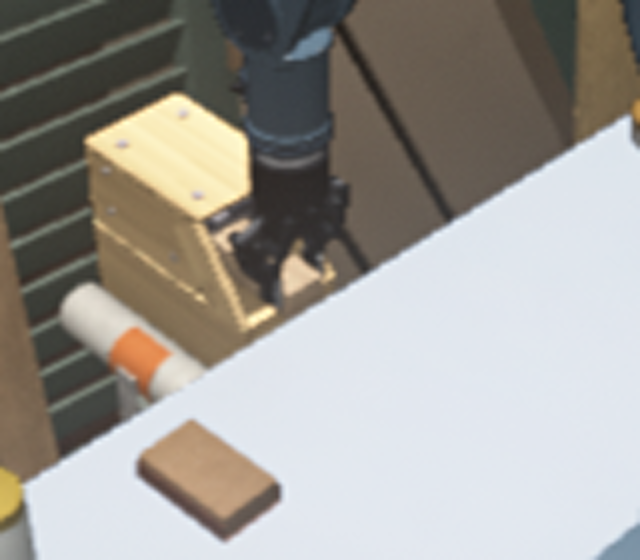

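The block is inside the mouth with the flap raised. Next I'll release it slightly and see whether it drops.

{"op": "play_rows", "data": {
  "rows": [
    [[56, 0.2, 0, 0, 0], [56, 0, 0, 0, 0], [56, 0, 0, 0, 0], [56, 0, 0, 0, 0]]
  ]
}}

```text
clock: 11.3
tool_pos: [530.5, 34.1, 11.5]
orientation: [-3.141, -0.001, -0.001]
force: [-1.1, -1.0, -0.5]
grip_width: 55.8
grasp_force: 0.0
```

Run:
```python
from h import *
save("scene","s3")
f=cv2.imread("pics/s3.png");cv2.imwrite("pics/cs3.png",cv2.resize(f[150:290,190:350],None,fx=4,fy=4,interpolation=cv2.INTER_CUBIC))
print(bot.read_state()["force"])
```

```text
[ 0.57527515  0.04100508 -0.78049069]
```

View pics/cs3.png

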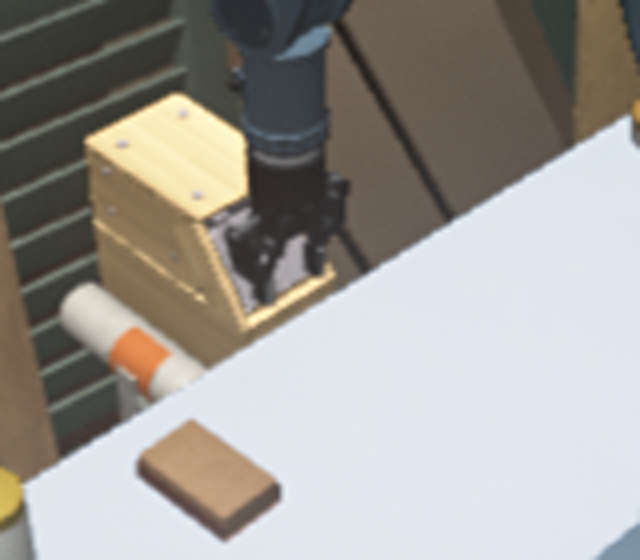

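The block has gone and the flap looks shut behind the fingers. I'll back the gripper out and check.

{"op": "play_rows", "data": {
  "rows": [
    [[56, -0.5, 0, 0, 0], [56, -1, 0, 0, 0], [56, -1, 0, 0, 0], [56, -1, 0, 0, 0], [56, -1, 0, -1, 0], [56, 0, 0, -1, 0], [56, 0, 1, -1, 0], [56, 0, 1, -1, 0], [56, 0, 1, -1, 0], [56, 0, 1, 0, 0], [56, 0, 1, 0, 0], [56, 0, 0, 0, 0]]
  ]
}}

```text
clock: 12.85
tool_pos: [439.2, -67.2, 111.2]
orientation: [3.141, -0.004, -0.001]
force: [-0.8, 0.5, 1.4]
grip_width: 55.8
grasp_force: 0.0
```

Run:
```python
from h import *
f=save("scene","s4")[:,:,::-1];g=save("top","t4")[:,:,::-1]
r=lambda a:cv2.resize(a,(390,390),interpolation=cv2.INTER_CUBIC)
cv2.imwrite("pics/c4.png",np.hstack([r(f[150:290,190:330]),r(g[110:250,215:355])]))
for c in("scene","top"):
  for l in ("offcut","flap"): print(c,l,find_in(c,l)[:2])
s=bot.read_state();print(s["tool_pos"],s["force"])
```

```text
scene offcut []
scene flap [{'at': [566.4, 37.5, 48.4], 'p': 0.63}]
top offcut [{'at': [389.3, 247.2, 23.9], 'p': 0.15}]
top flap [{'at': [567.5, 32.2, 48.4], 'p': 0.67}]
[440.00951183 -65.11041457 111.1902821 ] [-0.29754722  0.31566087  1.15936562]
```

View pics/c4.png

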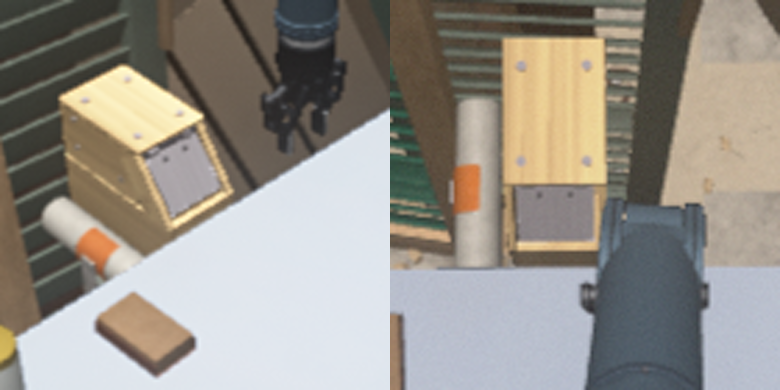

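The flap is shut (grey plate in both views, as at the start), the offcut is off the bench, and the gripper is clear.

```bash
python3 -c "
from bench import bot
print(bot.job_done())"
```

```text
the job is handed in; nothing more can be done
None
```

The offcut went through the flap and dropped into the hopper, the flap shut behind it, the sanding block and other tools were never touched, and the job is handed in; no verdict came back.

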